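# Key the line spool onto a strimmer head

## Task

Fit the empty line spool onto the spindle of the upturned strimmer head: nobody knows which way the spindle's key is turned, so rest the spool on it, turn it under light pressure until its notch finds the key, and press it gently down until it sits fully home and level on the collar. Do not force it, let go of it when it is on, and leave the other things on the bench where they are.

Things in the scene. Friction and masses are not known exactly. Their poses are not given: they have to be found in the camera images.
- spool: Loose plastic line spool, 0.08 to 0.17 kg, upright on the bench, bar grip up. Origin: centre of its underside, z up. 84 mm flanges at 0-4 and 24-28 mm height. From below a blind bore, 20 mm diameter, 24 mm deep, with one full-depth notch 9 mm wide towards the spool's +x, out to 21.8 mm from the axis. A small pip on the upper flange at +x, 34 mm out, marks the notch.
- spool_grip (a point): Centre of the spool's solid bar grip, on the spool's axis 44 mm above its underside; axes as the spool's. The bar is 46 mm long along x, 28 mm wide along y and 32 mm high, from 28 to 60 mm above the underside (it stands on the upper flange). Grip it across the 28 mm.
- head: Upturned strimmer head, fixed: a 125 mm square wooden block 16 mm thick under a black round dish, 104 mm diameter, top 31 mm above the bench. Origin on the bench on the spindle's axis, z up; +x points to the only line-eyelet boss on its rim (65 mm out). Carries collar and spindle. More than 35 N between spool and head damages the plastic.
- collar: Round collar, 60 mm diameter, in the middle of the head; origin: centre of its flat top (the shoulder the spool must sit on), 46 mm above the bench, axes as the head's. Collar and spindle sink together up to 6 mm on a spring when pressed (4 N to start, 9 N at the solid stop) and spring back.
- nose (a point): Tip of the spindle, on its axis 20 mm above the shoulder; axes as the head's (they do not show the key). The spindle is 18 mm in diameter up to 12 mm above the shoulder, then a cone down to 8 mm at the tip.
- key_level (a point): On the spindle's axis at the height of the key's flat top, 10 mm above the shoulder; axes as the head's. The one key, 7 mm wide, reaches 19.5 mm out, pointing 0.2 to 1.8 rad anticlockwise (from above) from the head's +x: where is not measured. Spool turned wrong rests here; notch within about 0.1 rad of the key, it drops. Spindle stiff to turn (0.3 N m), stops 0.1 rad beyond that range.
- pot: Bystander: round blue plastic pot with a clip-on lid, 82 mm across the lid, 60 mm high, origin at the centre of its underside.
- screwdriver: Bystander: screwdriver lying on the bench, its length along its x, handle towards -x.
- hammer: Bystander: claw hammer lying on the bench, its length along its x, handle towards -x.
- spanner: Bystander: adjustable spanner lying on the bench, about 210 mm long along its x, 11 mm thick, jaws towards +x.
- cover: Bystander: the strimmer head's cover, a shallow open black cup 104 mm across and 22 mm high, origin at the centre of its underside.
- tin: Bystander: upright tin, 66 mm across and 75 mm high, origin at the centre of its underside.
There are look-alikes about, which are no part of the job. Of the things like the head, leave any that is yellow; of the rest the larger one is meant.

How it is judged:
By the outcome, as a careful person would: the job done as asked, in the order asked, and still so for the second after the job is handed in, with the robot touching nothing.
It also fails if it takes over 54 s, if anything falls off the work surface, if the arm or the gripper's body presses on something with over 40 N, if the wrist force passes 120 N, or if a joint passes its speed limit or range.

## Robot

A 6-joint arm with a two-finger parallel gripper is mounted at the origin on the work surface. World frame = base frame: x ahead of the robot, y to its left, z up, the work surface at z = 0. Lengths are in m, angles in rad, forces in N, time in s.
With the tool pointing down it reaches from about 0.375 to 0.9 m from the base axis. Payload 3.1 kg.
Tool frame: the origin (TCP) lies on the centre line of the jaws, within the pads' length; the fingertips stand robot.nose_length ahead of it and the grasp point (between the pads) lies 6 mm ahead of it (robot.nose_length is the distance from the TCP to the fingertips, in m); z points along the fingers, y is the line along which they close (so a half turn about z gives the same grasp; the last joint's range is limited). The gripper opens to 87 mm and grips with 3 to 60 N. Pads are 19 mm wide; open, the fingers measure 117 mm over their backs; the gripper's body (75 mm by 190 mm) begins 51 mm behind the grasp point.
Start: joints at [1.02, 0.527, 1.433, -0, 1.181, -0.178], TCP at [0.228, 0.582, 0.217] pointing down, gripper open.
Joint ranges: [-3.08, 3.08], [-0.75, 2.2], [0.22, 2.44], [-1.43, 4.57], [0, 2.65], [-2.85, 2.85]. Speed limits (rad/s): [2.79, 2.79, 3.14, 3.14, 3.14, 3.14].

## Interface

Orientations are given as a unit quaternion [x, y, z, w].
In Python, from rig import robot gives the robot as it stands.
- The arm moves only by the shell command python3 -m crank 'ROWS' [FORCE]. ROWS is JSON, one flat list of numbers, 7 for each row, row after row: the shift along the tool's x, y, z in mm, then the turn, a rotation vector about the tool's x, y, z in degrees, then the closure in counts, from 0 (fully open) to 255 (shut). In form: [x, y, z, ax, ay, az, fingers, x, y, z, ax, ay, az, fingers, ...]. A call has exactly 5 rows; each row is the pose to reach, as a shift and turn from the pose commanded when the call began, along the tool's axes at that moment; what a row does not reach only later rows make up. A row lasts 1/12 s, in which the tool goes at most 41.7 mm and 7.16 degrees, less where a joint would pass 70% of its speed; a pose out of reach is approached as far as the arm can. A call with a gripper value outside its range is refused whole. The fingers move at their own pace and stop on an object; FORCE is the grip in N (left out, the last holds). Time passes only in rows, so rows that repeat a pose let the fingers close, or fill a call up. It gives the time, the measured TCP pose, the force, the opening and the grip force at its end, in the units of the state.
- robot.get_obs(): the state, without advancing time (a new reading comes with each control period).
- robot.camera(name): name is "side" or "top" or "wrist"; returns a dict with "pixels" (384x512x3 uint8, red, green, blue), "intrinsics" (3x3 intrinsics, pixels), "extrinsics" (4x4, takes a point from camera to world coordinates); the wrist camera has in their place "mount" (4x4, takes a point from camera to tool coordinates, whose origin is the TCP and whose axes are the flange's). Camera axes: x right, y down, z forward; pixel columns grow to the right and rows downward; lengths in m; the calibration is good to about 2 mm. A picture is of the moment at which its call begins: read the wrist's pose just before it. There is no depth.
- robot.hand_in(): hands the job in; it is judged then, once.
The state is a dict: "time": time; "q": joint angles; "joint_velocities": joint speeds; "joint_torque": joint torques, N m; "position": TCP position; "tool_rot": TCP orientation; "ft_force": force on the tool from outside, world axes, zero at the start; "moment": the same for the moment, N m; "grip_width": finger opening in m; "grip_force": force on a finger pad.
Only numpy, scipy, OpenCV 4.12 (cv2) and the standard library are available. Lean on these libraries where they do the work, as an engineer would, in place of code of your own. Each camera call takes 0.05 s, during which the arm holds its last target. There are 200 camera calls.

## Working session

There is one attempt and no reset: what is moved stays moved. The work goes in short steps, Python scripts to look and compute and a shell command to move; the robot and the scene stay as the last step left them, time stands still between calls to the robot, and variables do not carry over. Pictures are saved under pics/ and viewed, at most 10 in all, crops included, and the job is handed in when it is done.

```bash
mkdir -p pics; ls; python3 - <<'E'
from rig import robot
import cv2,pickle,numpy as np
o=robot.get_obs();print({k:np.round(v,3).tolist() for k,v in o.items()},robot.nose_length)
d={}
for n in("top","side","wrist"):
    c=robot.camera(n);d[n]=c;cv2.imwrite(f"pics/{n}0.png",c["pixels"][...,::-1])
    print(n,{k:np.round(v,4).tolist() for k,v in c.items() if k!="pixels"})
pickle.dump((o,d),open("v0.pkl","wb"))
E
```

```text
pics
{'time': 0.0, 'q': [1.02, 0.528, 1.434, -0.0, 1.181, -0.179], 'joint_velocities': [0.002, -0.001, 0.0, 0.001, 0.001, 0.0], 'joint_torque': [-0.0, -44.004, -17.66, 0.063, 0.058, -0.0], 'position': [0.227, 0.581, 0.216], 'tool_rot': [0.185, 0.983, -0.001, -0.0], 'ft_force': [-0.597, -0.257, -0.548], 'moment': [0.032, -0.015, -0.024], 'grip_force': 0.0, 'grip_width': 0.087} 0.025
top {'intrinsics': [[403.2405, 0.0, 252.3017], [0.0, 403.2405, 189.827], [0.0, 0.0, 1.0]], 'extrinsics': [[-0.0082, -0.9967, 0.0809, 0.3789], [-1.0, 0.008, -0.0032, -0.0397], [0.0025, -0.0809, -0.9967, 1.2053], [0.0, 0.0, 0.0, 1.0]]}
side {'intrinsics': [[489.8173, 0.0, 257.4438], [0.0, 489.8173, 193.3409], [0.0, 0.0, 1.0]], 'extrinsics': [[0.8504, -0.3875, 0.3558, -0.0713], [-0.526, -0.6371, 0.5634, -0.8946], [0.0084, -0.6663, -0.7456, 1.233], [0.0, 0.0, 0.0, 1.0]]}
wrist {'intrinsics': [[323.7158, 0.0, 260.2194], [0.0, 323.7158, 188.0321], [0.0, 0.0, 1.0]], 'mount': [[-0.0008, -0.9682, -0.2502, 0.0686], [1.0, -0.0006, -0.0007, 0.0006], [0.0005, -0.2502, 0.9682, -0.1668], [0.0, 0.0, 0.0, 1.0]]}
```

View pics/top0.png

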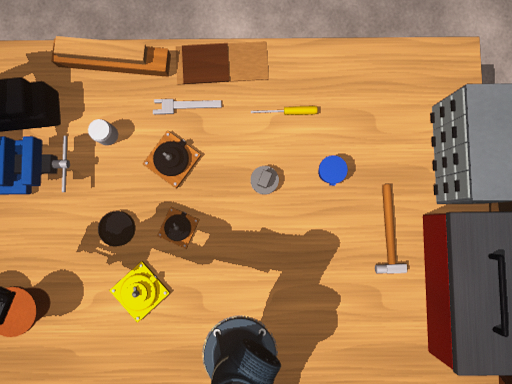

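View pics/side0.png

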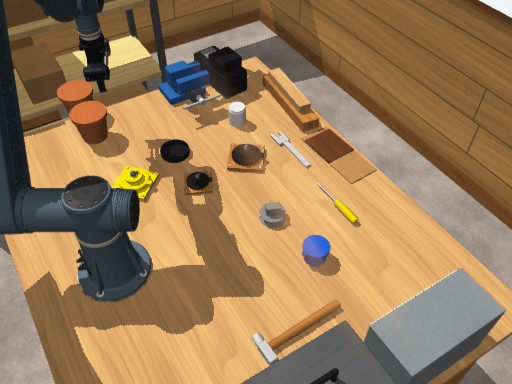

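Top view, head-like things: yellow (140,291), excluded by colour; small brown-block (178,227); large brown-block (172,157). The large one is the larger non-yellow, so it is the head. The black cup (116,228) is the cover, and the grey spool is at (265,180). I'll confirm with one enlarged crop.

```bash
cat > h.py <<'E'
import numpy as np,cv2
from scipy.spatial.transform import Rotation as R
def ray(K,T,uv,z):
    d=T[:3,:3]@np.linalg.solve(K,[uv[0],uv[1],1.]); o=T[:3,3]
    return o+d*(z-o[2])/d[2]
def proj(K,T,p):
    c=T[:3,:3].T@(np.asarray(p)-T[:3,3]); return (K@c/c[2])[:2]
def wristT(o,c):
    T=np.eye(4);T[:3,:3]=R.from_quat(o["tool_rot"]).as_matrix();T[:3,3]=o["position"];return T@c["mount"]
E
python3 - <<'E'
from h import *;import pickle
o,d=pickle.load(open("v0.pkl","rb"));t=d["top"]["pixels"][...,::-1]
a=cv2.resize(t[120:250,135:225],None,fx=4,fy=4,interpolation=3)
b=cv2.resize(t[155:205,240:290],None,fx=8,fy=8,interpolation=3)
im=np.zeros((520,800,3),np.uint8);im[:,:360]=a;im[:400,380:780]=b;cv2.imwrite("pics/c.png",im)
K,T=d["top"]["intrinsics"],d["top"]["extrinsics"]
for n,uv,z in(("head",(172,157),.04),("small",(178,227),.03),("spool",(265,179),.04),("pot",(333,170),.06),("tin",(100,132),.07)):print(n,ray(K,T,uv,z).round(3))
E
```

```text
head [0.571 0.19  0.04 ]
small [0.368 0.173 0.03 ]
spool [ 0.505 -0.081  0.04 ]
pot [ 0.527 -0.275  0.06 ]
tin [0.64 0.39 0.07]
```

View pics/c.png

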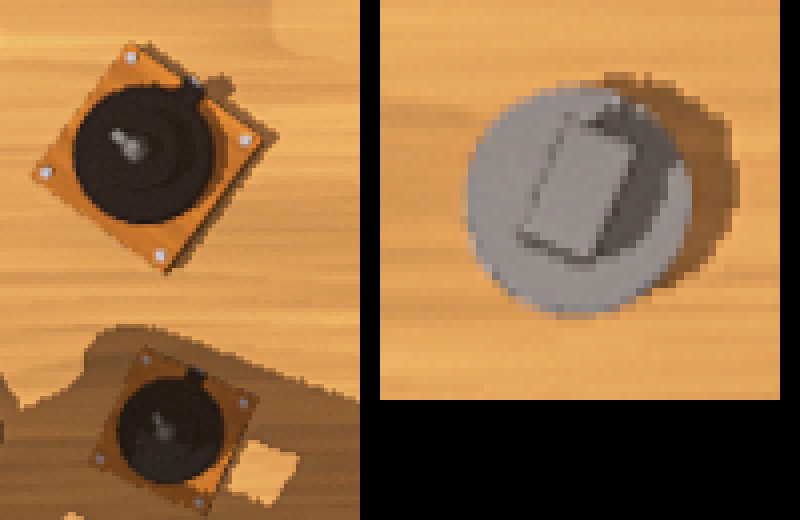

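The crop confirms it: the large head is at top (172,157), with its boss at the upper right, world direction about -0.64 rad. The spool is at (265,180), with its pip at the upper right, about -0.41 rad. I'll fly over the head for a look, then go to the spool.

```bash
python3 -m crank '[-36.5,-19,0,0,0,0,0,-73,-38,0,0,0,0,0,-109.5,-57,0,0,0,0,0,-146,-76,0,0,0,0,0,-182.5,-95,0,0,0,0,0]'
python3 -m crank '[-36.5,-19,0,0,0,0,0,-73,-38,0,0,0,0,0,-109.5,-57,0,0,0,0,0,-146,-76,0,0,0,0,0,-182.5,-95,0,0,0,0,0]'
python3 -m crank '[-36,-18,0,0,0,0,0,-72,-36,0,0,0,0,0,-98,-49,0,0,0,0,0,-98,-49,0,0,0,0,0,-98,-49,0,0,0,0,0]'
python3 - <<'E'
from rig import robot
import cv2,pickle
o=robot.get_obs();c=robot.camera("wrist");pickle.dump((o,c),open("v1.pkl","wb"));im=c["pixels"][...,::-1]
cv2.imwrite("pics/w1.png",im);print(o["position"])
E
```

```text
time: 0.57
position: [0.3636, 0.4256, 0.2167]
tool_rot: [0.185, 0.983, -0.0, -0.0]
ft_force: [0.3, 0.5, 1.0]
grip_width: 0.087
grip_force: 0.0
time: 0.98
position: [0.4991, 0.2704, 0.2168]
tool_rot: [0.185, 0.983, -0.0, -0.0]
ft_force: [0.0, -0.0, -0.8]
grip_width: 0.0871
grip_force: 0.0
time: 1.4
position: [0.5725, 0.1893, 0.2164]
tool_rot: [0.187, 0.982, 0.0, -0.0]
ft_force: [-0.5, 0.8, 0.2]
grip_width: 0.0872
grip_force: 0.0
[0.57251755 0.18929435 0.21639776]
```

View pics/w1.png

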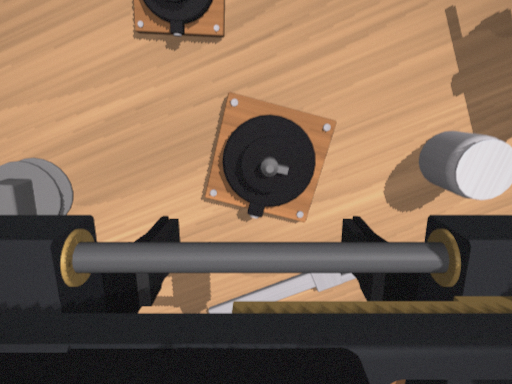

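The wrist view shows the dish centred at about (268,160), boss at (256,211), nose at about (269,166), and the light key pointing right at about (284,170). I'll measure these and then move on to the spool.

```bash
python3 - <<'E'
from h import *;import pickle
o,c=pickle.load(open("v1.pkl","rb"));im=c["pixels"];K=c["intrinsics"];T=wristT(o,c)
g=im.max(2).astype(int)
x0,y0,x1,y1=205,95,335,225
dark=((g<62)).astype(np.uint8);m=np.zeros_like(dark);m[y0:y1,x0:x1]=dark[y0:y1,x0:x1]
mo=cv2.morphologyEx(m,cv2.MORPH_OPEN,cv2.getStructuringElement(2,(27,27)))
cs,_=cv2.findContours(mo,0,1);k=max(cs,key=cv2.contourArea);h=cv2.convexHull(k);e=cv2.fitEllipse(h);print("dish",e)
H=ray(K,T,e[0],.031);print(H)
# light (grey, unsaturated) inside dish
sat=im.max(2).astype(int)-im.min(2)
inn=np.zeros_like(dark);cv2.ellipse(inn,(e[0],(e[1][0]-10,e[1][1]-10),e[2]),1,-1)
l=((g>75)&(sat<30)&(inn>0)).astype(np.uint8)
for r in g[150:185,255:297:1]*l[150:185,255:297]: print(''.join('%4d'%v if v else '   .' for v in r[::1]))
b=ray(K,T,(256,211),.028);print("boss ang",np.arctan2(b[1]-H[1],b[0]-H[0]))
for p in((269,165),(268,166)):print(ray(K,T,p,.066))
for p in((287,168),(287,172),(287,170)):
    q=ray(K,T,p,.056);print(q,np.hypot(*(q-H)[:2]),np.arctan2(q[1]-H[1],q[0]-H[0]))
E
```

```text
dish ((268.00048828125, 160.69039916992188), (90.28845977783203, 92.20502471923828), 48.82029724121094)
[0.56761391 0.20077814 0.031     ]
   .   .   .   .   .   .   .   .   .   .   .   .   .   .   .   .   .   .   .   .   .   .   .   .   .   .   .   .   .   .   .   .   .   .   .   .   .   .   .   .   .   .
   .   .   .   .   .   .   .   .   .   .   .   .   .   .   .   .   .   .   .   .   .   .   .   .   .   .   .   .   .   .   .   .   .   .   .   .   .   .   .   .   .   .
   .   .   .   .   .   .   .   .   .   .   .   .   .   .   .   .   .   .   .   .   .   .   .   .   .   .   .   .   .   .   .   .   .   .   .   .   .   .   .   .   .   .
   .   .   .   .   .   .   .   .   .   .   .   .   .   .   .   .   .   .   .   .   .   .   .   .   .   .   .   .   .   .   .   .   .   .   .   .   .   .   .   .   .   .
   .   .   .   .   .   .   .   .   .   .   .   .   .   .   .   .   .   .   .   .   .   .   .   .   .   .   .   .   .   .   .   .   .   .   .   .   .   .   .   .   .   .
   .   .   .   .   .   .   .   .   .   .   .   .   .   .   .   .   .   .   .   .   .   .   .   .   .   .   .   .   .
[... 4575 characters left out ...]
   .   .   .   .   .   .   .   .   .   .
   .   .   .   .   .   .   .   .   .   .   .   .   .   .   .   .   .   .   .   .   .   .   .   .   .   .   .   .   .   .   .   .   .   .   .   .   .   .   .   .   .   .
   .   .   .   .   .   .   .   .   .   .   .   .   .   .   .   .   .   .   .   .   .   .   .   .   .   .   .   .   .   .   .   .   .   .   .   .   .   .   .   .   .   .
boss ang -0.6000743895233599
[0.56619907 0.20154549 0.066     ]
[0.56677322 0.20025592 0.066     ]
[0.57771828 0.21718541 0.056     ] 0.01926906540457925 1.0188061974716627
[0.58164598 0.21572323 0.056     ] 0.02050012196346519 0.8168959667644133
[0.57967905 0.21645547 0.056     ] 0.019782475866762735 0.9148740602285724
```

```bash
python3 -m crank '[-12,39,0,0,0,0,0,-24,78,0,0,0,0,0,-36,117,0,0,0,0,0,-24,78,0,0,0,0,0,-12,39,0,0,0,0,0]' >/dev/null 2>&1 && true; python3 -c "
from rig import robot;print(robot.get_obs()['position'])"
```

```text
[0.59936095 0.22743586 0.21321197]
```

The key is visible at world angle of about 0.88 rad, which is 1.5 rad from the boss and inside the stated range. The spindle axis is at about (0.568, 0.200). Now to the spool.

```bash
python3 -m crank '[-3,-40,0,0,0,0,0,-6,-80,0,0,0,0,0,-10,-120,0,0,0,0,0,-13,-160,0,0,0,0,0,-16,-200,10,0,0,0,0]' 
python3 -m crank '[-3,-38,12,0,0,0,0,-6,-76,25,0,0,0,0,-9,-114,35,0,0,0,0,-10,-121,40,0,0,0,0,-10,-121,40,0,0,0,0]'
python3 - <<'E'
from rig import robot
import cv2,pickle
o=robot.get_obs();c=robot.camera("wrist");pickle.dump((o,c),open("v2.pkl","wb"));im=c["pixels"][...,::-1]
cv2.imwrite("pics/w2.png",im)
E
```

```text
time: 2.28
position: [0.5386, 0.0312, 0.2085]
tool_rot: [0.184, 0.983, 0.0, 0.002]
ft_force: [0.6, -0.7, 0.2]
grip_width: 0.0871
grip_force: 0.0
time: 2.7
position: [0.5027, -0.0859, 0.166]
tool_rot: [0.187, 0.982, 0.0, -0.002]
ft_force: [-0.0, 1.2, -0.8]
grip_width: 0.0871
grip_force: 0.0
```

View pics/w2.png

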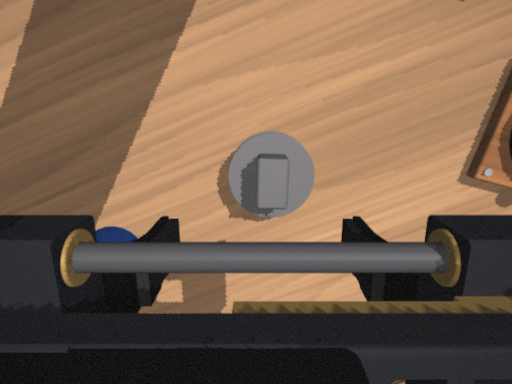

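The wrist view shows the spool flange centred at (271,174) and the bar top at about (273,182), its long side nearly along the image vertical (tool x).

```bash
python3 - <<'E'
from h import *;import pickle
o,c=pickle.load(open("v2.pkl","rb"));im=c["pixels"];K=c["intrinsics"];T=wristT(o,c)
sat=im.max(2).astype(int)-im.min(2);m=np.zeros(sat.shape,np.uint8);m[120:216,215:330]=(sat<22)[120:216,215:330]
cs,_=cv2.findContours(m,0,1);k=max(cs,key=cv2.contourArea);e=cv2.minEnclosingCircle(k);f=cv2.fitEllipse(cv2.convexHull(k));print(e,f)
print("flange",ray(K,T,f[0],.027))
g=im.mean(2);print(np.round(g[204:217,258:290:1]).astype(int))
t=np.zeros_like(m);t[176:212,250:296]=((g>g[195,273]-8)&(g<g[195,273]+8))[176:212,250:296]
t=cv2.morphologyEx(t,cv2.MORPH_OPEN,np.ones((5,5)))
cs,_=cv2.findContours(t,0,1);k=max(cs,key=cv2.contourArea);r=cv2.minAreaRect(k);print(r)
P=[ray(K,T,p,.06)[:2] for p in cv2.boxPoints(r)];P=np.array(P);print(P.round(4),P.mean(0))
for i in range(4):
    d=P[(i+1)%4]-P[i];print(np.linalg.norm(d).round(4),np.arctan2(d[1],d[0]).round(3))
x=R.from_quat(o["tool_rot"]).as_matrix();print(o["position"],np.arctan2(x[1,0],x[0,0]),x.round(3).tolist())
E
```

```text
((270.38226318359375, 174.351806640625), 42.9904899597168) ((270.5101013183594, 174.33595275878906), (85.06188201904297, 85.56536102294922), 44.912139892578125)
flange [ 0.50305756 -0.07496162  0.027     ]
[[114 123 127 127 129 130 129 128 128 129 129 128 128 128 127 129 126 130
  125 128 130 126 130 128 128 129 125 119 115 115 126 130]
 [115 126 128 130 128 127 130 128 129 129 125 130 127 128 129 129 128 126
  128 126 128 128 130 128 128 128 126 121 113 115 124 130]
 [109 119 123 123 128 123 124 125 126 128 128 125 127 126 126 126 127 125
  127 128 129 128 127 127 128 128 124 121 114 121 129 130]
 [ 94 108 114 111 113 112 113 113 111 115 114 115 116 116 115 116 116 114
  118 115 117 117 119 119 118 120 115 113 118 124 131 129]
 [ 80  87  91  89  85  86  87  89  86  87  89  89  88  88  87  90  97  96
   95  97  94  96  95  94  92  97  99 111 119 126 127 126]
 [ 79  77  75  72  73  72  72  71  71  76  74  75  73  77  82 100 107 112
  110 110 111 110 110 105 108 110 114 121 126 130 130 129]
 [ 76  79  79  82  79  80  80  80  77  77  80  82  79  76  93 118 125 130
  129 129 129 129 128 
[... 452 characters left out ...]
8 108 111 102  79  82  99 113 125 130 131 126 126 121 128
  131 129 131 128 129 130 127 130 128 130 138 141 146 150]
 [113 125 128 126 130 126 113  86  86 107 123 119 122 122 127 120 125 126
  128 130 130 129 129 128 131 135 138 141 147 150 149 153]
 [ 95 109 112 115 118 117 114  97  95 107 101 102 115 123 124 123 129 128
  131 128 135 134 134 138 147 146 149 151 153 150 152 154]]
((272.5, 191.0), (30.0, 27.0), 90.0)
[[ 0.4939 -0.0832]
 [ 0.5025 -0.0615]
 [ 0.5279 -0.071 ]
 [ 0.5191 -0.0931]] [ 0.51084333 -0.07718114]
0.0233 1.195
0.0271 -0.356
0.0238 -1.947
0.0271 2.765
[ 0.50267231 -0.08590435  0.16596903] 2.766305529433336 [[-0.93, 0.367, -0.003], [0.367, 0.93, 0.001], [0.003, 0.0, -1.0]]
```

Bar is aligned with the tool. I need (3.5, 10, 108) mm, which keeps the fingertips 5 mm above the flange. Descend, close and lift.

```bash
python3 -m crank '[2,5,30,0,0,0,0,3.5,10,65,0,0,0,0,3.5,10,95,0,0,0,0,3.5,10,108,0,0,0,0,3.5,10,108,0,0,0,60]' 25
python3 -m crank '[0,0,0,0,0,0,255,0,0,0,0,0,0,255,0,0,0,0,0,0,255,0,0,0,0,0,0,255,0,0,0,0,0,0,255]' 25
python3 -m crank '[0,0,0,0,0,0,255,0,0,-10,0,0,0,255,0,0,-45,0,0,0,255,0,0,-80,0,0,0,255,0,0,-80,0,0,0,255]' 25
python3 - <<'E'
from rig import robot
import cv2,pickle
o=robot.get_obs();c=robot.camera("wrist");pickle.dump((o,c),open("v3.pkl","wb"));im=c["pixels"][...,::-1]
cv2.imwrite("pics/w3.png",im);print(o["position"],o["ft_force"],o["moment"])
E
```

```text
time: 3.17
position: [0.5032, -0.0716, 0.0566]
tool_rot: [0.184, 0.983, 0.001, -0.003]
ft_force: [0.2, 0.2, 0.0]
grip_width: 0.0846
grip_force: 0.0
time: 3.58
position: [0.5056, -0.0752, 0.0601]
tool_rot: [0.185, 0.983, -0.0, 0.001]
ft_force: [-0.8, 0.5, -0.1]
grip_width: 0.055
grip_force: 0.0
time: 4.0
position: [0.5088, -0.0765, 0.145]
tool_rot: [0.185, 0.983, -0.001, 0.006]
ft_force: [0.8, -0.5, 1.0]
grip_width: 0.0221
grip_force: 0.0
[ 0.50875486 -0.07653269  0.14500995] [ 0.8224444  -0.46368969  1.02090482] [-0.02512767 -0.04908777  0.00895263]
```

View pics/w3.png

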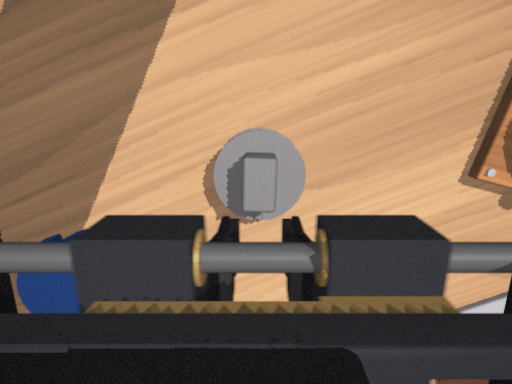

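The fingers close more slowly than I assumed (about 75 mm/s), so the lift came before contact. The spool is still upright and centred at (260,174). Reopen, go down again and give the grip time.

```bash
python3 -m crank '[0,0,0,0,0,0,30,0,0,0,0,0,0,30,0,0,0,0,0,0,30,0,0,10,0,0,0,30,0,0,20,0,0,0,30]' 25
python3 -m crank '[0,0,30,0,0,0,30,0,0,52,0,0,0,60,0,0,59,0,0,0,120,0,0,59,0,0,0,255,0,0,59,0,0,0,255]' 25
python3 -m crank '[0,0,0,0,0,0,255,0,0,0,0,0,0,255,0,0,0,0,0,0,255,0,0,0,0,0,0,255,0,0,0,0,0,0,255]' 25
python3 -m crank '[0,0,0,0,0,0,255,0,0,0,0,0,0,255,0,0,0,0,0,0,255,0,0,0,0,0,0,255,0,0,0,0,0,0,255]' 25
```

```text
time: 4.47
position: [0.5046, -0.075, 0.1177]
tool_rot: [0.185, 0.983, 0.0, -0.0]
ft_force: [-0.8, -0.2, 0.1]
grip_width: 0.0433
grip_force: 0.0
time: 4.88
position: [0.5043, -0.0749, 0.0591]
tool_rot: [0.185, 0.983, 0.0, -0.001]
ft_force: [-0.7, 0.3, 0.6]
grip_width: 0.0506
grip_force: 0.0
time: 5.3
position: [0.5052, -0.0752, 0.0606]
tool_rot: [0.185, 0.983, -0.0, 0.001]
ft_force: [0.2, 0.5, 0.4]
grip_width: 0.0191
grip_force: 0.0
time: 5.72
position: [0.5048, -0.075, 0.0599]
tool_rot: [0.185, 0.983, -0.0, -0.0]
ft_force: [0.1, 0.4, -0.6]
grip_width: 0.0006
grip_force: 0.0
```

The fingers closed on nothing, so look before anything else.

```bash
python3 - <<'E'
from rig import robot
import cv2,pickle,numpy as np
o=robot.get_obs();d={n:robot.camera(n) for n in("wrist","side","top")};pickle.dump((o,d),open("v4.pkl","wb"))
w=d["wrist"]["pixels"];s=cv2.resize(d["side"]["pixels"][150:270,200:330],None,fx=2.2,fy=2.2)
t=cv2.resize(d["top"]["pixels"][130:250,200:330],None,fx=2.2,fy=2.2)
im=np.zeros((530,800,3),np.uint8);im[:384,:512]=w;im[:264,514:800]=s;im[265:529,514:800]=t
cv2.imwrite("pics/w4.png",im[...,::-1])
E
```

```text
(no output)
```

View pics/w4.png

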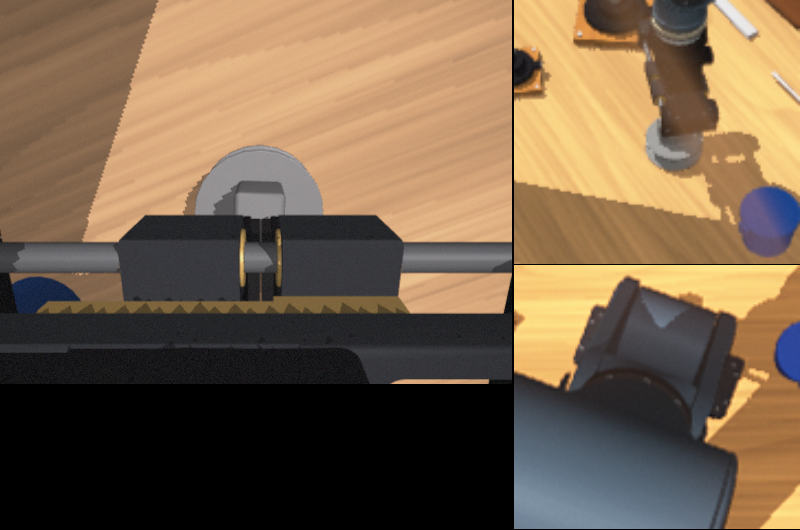

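The spool is still in place: flange u 195–323, bar top u 235–285. The closed finger ends start at v≈217, drawn over the bar, so they look as if they closed just above it. I'll check the real tip height against the side picture from the start.

```bash
python3 - <<'E'
from h import *;import pickle
from rig import robot
print(repr(robot.nose_length),[a for a in dir(robot) if a[0]!='_'])
o,d=pickle.load(open("v0.pkl","rb"));c=d["side"];K,T=c["intrinsics"],c["extrinsics"]
Rt=R.from_quat(o["tool_rot"]).as_matrix();p=o["position"]
for z in(-.05,0,.025,.05):
    print(z,[proj(K,T,p+Rt@[0,y,z]).round(1).tolist() for y in(-.05,0,.05)])
im=c["pixels"];cv2.imwrite("pics/f.png",cv2.resize(im[30:110,55:135],None,fx=6,fy=6)[...,::-1])
print(im[68:100,76:112].mean(2).astype(int).tolist().__len__())
for v in range(56,98,2):print(v,' '.join('%3d'%x for x in im[v,72:118:2].mean(1)))
E
```

```text
0.025 ['Unreachable', 'camera', 'get_obs', 'hand_in', 'nose_length']
-0.05 [[100.3, 80.4], [100.8, 71.8], [101.2, 63.5]]
0 [[103.7, 92.7], [104.1, 84.1], [104.4, 75.8]]
0.025 [[105.4, 98.7], [105.7, 90.0], [106.0, 81.7]]
0.05 [[107.0, 104.5], [107.3, 95.9], [107.5, 87.5]]
32
56 126 127 201 208 208 208 207  73  14  15   6  11   8  14  11  12  81  60 104 199 203 203 204
58 127 125 124 201 207 204 203 166  15  15  11  15  15   6  16   9 116  59 167 200 204 205 203
60 126 126 123 122 195 197 196 194   8   9   9  10  14  16  11   9 116  63 170 204 200 200 202
62 119 119 116 114 116 197 204 201  14  15  14  11  14  17  21  22 118  60 163 199 204 204 202
64 116 118 122 124 122 121 194 203  34  30  31  25  27  28  32  27  29  58 178 203 202 198 196
66 123 119 121 121 124 119 114 186  53  50  32  25  27  33  28  31  32  29 188 197 199 195 191
68 122 122 121 119 119 121  51  49  51  52  50  52  52  54  50  31  40  31  57 191 117 115 114
70 118 121 122 122 123 116  54  68  46  45  51  51  45  48  61  30  35  20  26 112 113 115 117
72 124 120 118 113 115 114  28  24  26  27  26  25  25  26  24  
[... 470 characters left out ...]
 14  11  65 115 117 113 111 111 108
84 131 132 131 129 129 129 130 130 130 132 119 116 112   7  11  12  39 112 113 108 107 110 112
86 132 130 129 131 130 129 130 128 130 129 112 117 117  42  11  11  21 108 110 114 114 106  89
88 133 133 132 133 131 131 129 127 129 129  99 115 115  88  16  15  10 111 101  91  89  89  88
90 133 132 132 131 127 130 130 128 130 129  40 109 111 108  18  16  16  51  88  89  91  89  88
92 132 132 133 131 130 129 129 127 127 117  43 115 100  90  57  59  73  89  87  86  85  83  82
94 131 132 132 130 131 130 129 129 119  41  53  90  90  89  91  90  84  81  81  83  83  84  81
96 131 131 131 129 128 129 131  85  45  42  63  88  89  84  85  83  81  83  82  82  81  81  82
```

View pics/f.png

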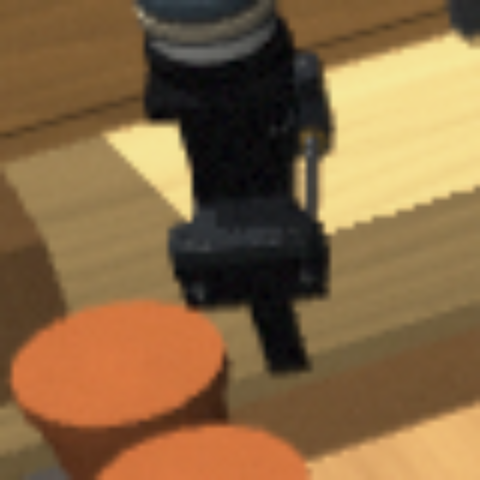

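The tip in the side view is at about (103,91.5). That matches reported z plus 0, not plus 25 mm, and it agrees with the wrist view and the missed grasp. The fingertips are in fact at the reported position, so I'll go 24 mm lower (tips about 35 mm up, flange at 28), in steps with a force check.

```bash
python3 -m crank '[0,0,0,0,0,0,60,0,0,0,0,0,0,60,0,0,0,0,0,0,60,0,0,0,0,0,0,60,0,0,0,0,0,0,60]' 25 | grep width
python3 -m crank '[0,0,0,0,0,0,60,0,0,0,0,0,0,60,0,0,0,0,0,0,60,0,0,3,0,0,0,60,0,0,6,0,0,0,60]' 25
python3 -m crank '[0,0,3,0,0,0,60,0,0,6,0,0,0,60,0,0,6,0,0,0,60,0,0,6,0,0,0,60,0,0,6,0,0,0,60]' 25
```

```text
grip_width: 0.0259
time: 6.7
position: [0.5049, -0.0751, 0.0539]
tool_rot: [0.185, 0.983, -0.0, 0.0]
ft_force: [0.6, -0.3, -0.1]
grip_width: 0.0594
grip_force: 0.0
time: 7.12
position: [0.5048, -0.075, 0.0479]
tool_rot: [0.185, 0.983, 0.0, -0.0]
ft_force: [-0.5, 0.5, -0.9]
grip_width: 0.0664
grip_force: 0.0
```

No contact at z = 48 mm. Continue down and grip.

```bash
python3 -m crank '[0,0,3,0,0,0,60,0,0,6,0,0,0,60,0,0,9,0,0,0,60,0,0,12,0,0,0,100,0,0,12,0,0,0,200]' 25
python3 -m crank '[0,0,0,0,0,0,255,0,0,0,0,0,0,255,0,0,0,0,0,0,255,0,0,0,0,0,0,255,0,0,0,0,0,0,255]' 25
python3 -m crank '[0,0,0,0,0,0,255,0,0,0,0,0,0,255,0,0,0,0,0,0,255,0,0,0,0,0,0,255,0,0,0,0,0,0,255]' 25
```

```text
time: 7.53
position: [0.5044, -0.0749, 0.0353]
tool_rot: [0.185, 0.983, 0.0, -0.001]
ft_force: [-0.9, 0.6, 0.4]
grip_width: 0.0599
grip_force: 0.0
time: 7.95
position: [0.5049, -0.0751, 0.0361]
tool_rot: [0.185, 0.983, -0.0, 0.0]
ft_force: [0.5, 0.9, -0.1]
grip_width: 0.0278
grip_force: 17.7
time: 8.37
position: [0.5049, -0.0751, 0.0361]
tool_rot: [0.185, 0.983, -0.0, 0.0]
ft_force: [0.4, -0.4, 1.1]
grip_width: 0.0279
grip_force: 24.9
```

Gripped: 28 mm opening, 25 N. Lift, carry to a vantage beside the head while turning the spool's notch to about 0.58 rad (0.3 short of the key), and look once more.

```bash
python3 -m crank '[0,0,-10,0,0,0,255,0,0,-40,0,0,0,255,0,0,-75,0,0,0,255,0,0,-110,0,0,0,255,0,0,-134,0,0,0,255]' 25 | grep -E "pos|grip"
python3 -m crank '[-2,30,0,0,0,0,255,-4,68,0,0,0,0,255,-6,106,0,0,0,0,255,-9,145,0,0,0,0,255,-12,184,0,0,0,0,255]' 25 | grep -E "pos|grip"
python3 -m crank '[-2,38,0,0,0,-6,255,-4,76,0,0,0,-12,255,-6,114,0,0,0,-18,255,-9,150,0,0,0,-24,255,-11,184,0,0,0,-30,255]' 25 | grep -E "pos|grip"
python3 -m crank '[0,0,0,0,0,-6,255,0,0,0,0,0,-12,255,0,0,0,0,0,-18,255,0,0,0,0,0,-24.6,255,0,0,0,0,0,-24.6,255]' 25
python3 -m crank '[0,0,0,0,0,0,255,0,0,0,0,0,0,255,0,0,0,0,0,0,255,0,0,0,0,0,0,255,0,0,0,0,0,0,255]' 25
python3 - <<'E'
from rig import robot
import cv2,pickle
o=robot.get_obs();c=robot.camera("wrist");pickle.dump((o,c),open("v5.pkl","wb"));im=c["pixels"][...,::-1]
cv2.imwrite("pics/w5.png",im)
E
```

```text
position: [0.5053, -0.075, 0.1731]
grip_width: 0.0277
grip_force: 24.9
position: [0.5828, 0.0936, 0.1705]
grip_width: 0.0277
grip_force: 24.9
position: [0.6601, 0.2615, 0.1701]
grip_width: 0.0279
grip_force: 24.9
time: 10.03
position: [0.6594, 0.2595, 0.1698]
tool_rot: [-0.287, 0.958, 0.0, -0.001]
ft_force: [0.3, -0.6, -0.5]
grip_width: 0.0279
grip_force: 24.9
time: 10.45
position: [0.6602, 0.2592, 0.17]
tool_rot: [-0.286, 0.958, 0.0, -0.0]
ft_force: [-0.5, 0.2, -0.9]
grip_width: 0.0279
grip_force: 24.9
```

View pics/w5.png

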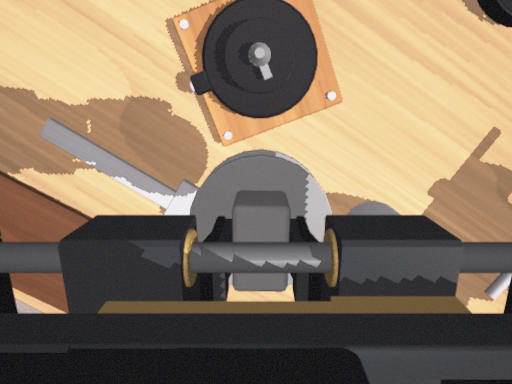

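The wrist view shows the spool held and level, flange top edge at v≈150 and centre u≈261. The dish is centred at about (260,57), nose at about (259,50), key end at about (267,77), boss at about (201,83).

```bash
python3 - <<'E'
from h import *;import pickle
o,c=pickle.load(open("v5.pkl","rb"));im=c["pixels"];K=c["intrinsics"];T=wristT(o,c)
g=im.max(2).astype(int)
m=np.zeros(g.shape,np.uint8);m[0:125,195:325]=(g<62)[0:125,195:325]
mo=cv2.morphologyEx(m,cv2.MORPH_CLOSE,np.ones((15,15)));mo=cv2.morphologyEx(mo,cv2.MORPH_OPEN,cv2.getStructuringElement(2,(35,35)))
cs,_=cv2.findContours(mo,0,1);k=max(cs,key=cv2.contourArea);P=k[:,0];P=P[P[:,1]>3];e=cv2.fitEllipse(P);print("dish",e)
H=ray(K,T,e[0],.031);print(H)
l=(g[35:90,240:285]>85).astype(np.uint8)
for i,r in enumerate(g[38:84,244:276]):print(38+i,''.join('%4d'%v if v>75 else '   .' for v in r))
# flange far edge in tool coords
M=c["mount"]
for v in(149,151):
    dd=M[:3,:3]@np.linalg.solve(K,[261,v,1.]);s=(.008-M[2,3])/dd[2];print("edge tool",M[:3,3]+dd*s)
x=R.from_quat(o["tool_rot"]).as_matrix();print(o["position"],"yaw",np.arctan2(x[1,0],x[0,0]))
E
```

```text
dish ((258.12664794921875, 57.01667022705078), (115.08368682861328, 120.4315185546875), 17.367097854614258)
[0.57002775 0.19882484 0.031     ]
38    .   .   .   .   .   .   .   .   .   .   .   .   .   .   .   .   .   .   .   .   .   .   .   .   .   .   .   .   .   .   .   .
39    .   .   .   .   .   .   .   .   .   .   .   .   .   .   .   .   .   .   .   .   .   .   .   .   .   .   .   .   .   .   .   .
40    .   .   .   .   .   .   .   .   .   .   .   .   .   .   .   .   .   .   .   .   .   .   .   .   .   .   .   .   .   .   .   .
41    .   .   .   .   .   .   .   .   .   .   .   .   .   .   .   .   .   .   .   .   .   .   .   .   .   .   .   .   .   .   .   .
42    .   .   .   .   .   .   .   .   .   .   .   .  89 105 121 109 106 102  90   .  79   .   .   .   .   .   .   .   .   .   .   .
43    .   .   .   .   .   .   .   .   .   .  87  96 116 132 145 137 134 137 127 122 121  86   .   .   .   .   .   .   .   .   .   .
44    .   .   .   .   .   .   .   .   .  93 106 115 120 120 125 131 135 141 143 149 151 128  94   .   .   .   .   .   .   .   .   .
45    .   .   .   .   .   .   .  
[... 4563 characters left out ...]
  .   .   .   .   .   .
80    .   .   .   .   .   .   .   .   .   .   .   .   .   .   .   .   .   .   .   .   .  89   .   .   .   .   .   .   .   .   .   .
81    .   .   .   .   .   .   .   .   .   .   .   .   .   .   .   .   .   .   .   .   .   .   .   .   .   .   .   .   .   .   .   .
82    .   .   .   .   .   .   .   .   .   .   .   .   .   .   .   .   .   .   .   .   .   .   .   .   .   .   .   .   .   .   .   .
83    .   .   .   .   .   .   .   .   .   .   .   .   .   .   .   .   .   .   .   .   .   .   .   .   .   .   .   .   .   .   .   .
edge tool [0.04461266 0.0010729  0.008     ]
edge tool [0.04352776 0.00107274 0.008     ]
[0.66021786 0.25921944 0.16998207] yaw -2.5622542281043605
```

```bash
python3 - <<'E'
from h import *;import pickle
o,c=pickle.load(open("v5.pkl","rb"));K=c["intrinsics"];T=wristT(o,c)
n=ray(K,T,(259.3,52.5),.066);e=ray(K,T,(268,78),.056);a=ray(K,T,(260.7,67.5),.056);b=ray(K,T,(264,78),.056)
a2=ray(K,T,(268.5,66.5),.056);b2=ray(K,T,(272,75),.056)
f=lambda p,q:np.arctan2(q[1]-p[1],q[0]-p[0])
print(n,e,np.hypot(*(e-n)[:2]),"key",f(n,e),f(a,b),f(a2,b2))
x=R.from_quat(o["tool_rot"]).as_matrix();H=np.array([*n[:2],0])
tgt=H-x@[.002,.001,0]; dlt=x.T@(tgt-o["position"]);print("move mm",dlt*1e3)
E
```

```text
[0.57054493 0.20051883 0.066     ] [0.58182218 0.21639223 0.056     ] 0.01947154765693729 key 0.9530913433455339 0.900867012201944 0.9961978827801509
move mm [105.16244019  -1.04036296 169.99150511]
```

Nose at (0.5705, 0.2005), key at about 0.95 rad, spool notch now at 0.58. Move over the nose (105, -1) and lower to just above the key level.

```bash
python3 -m crank '[35,0,0,0,0,0,255,70,-1,0,0,0,0,255,105,-1,0,0,0,0,255,105,-1,20,0,0,0,255,105,-1,45,0,0,0,255]' 25 | grep -E "pos|force"
python3 -m crank '[0,0,8,0,0,0,255,0,0,14,0,0,0,255,0,0,14,0,0,0,255,0,0,17,0,0,0,255,0,0,20,0,0,0,255]' 25 | grep -E "pos|force"
python3 -m crank '[0,0,2,0,0,0,255,0,0,4,0,0,0,255,0,0,6,0,0,0,255,0,0,6,0,0,0,255,0,0,6,0,0,0,255]' 25
```

```text
position: [0.573, 0.2002, 0.1271]
ft_force: [0.6, 0.3, -0.9]
grip_force: 24.9
position: [0.5743, 0.2013, 0.1058]
ft_force: [-0.1, 0.2, -1.2]
grip_force: 24.9
time: 11.75
position: [0.573, 0.2009, 0.099]
tool_rot: [-0.286, 0.958, -0.0, -0.0]
ft_force: [0.5, -1.4, -1.8]
grip_width: 0.0277
grip_force: 24.9
```

```bash
python3 -m crank '[0,0,2,0,0,0,255,0,0,4,0,0,0,255,0,0,6,0,0,0,255,0,0,7,0,0,0,255,0,0,7,0,0,0,255]' 25 | grep -E "pos|force"
python3 -m crank '[0,0,0.5,0,0,0,255,0,0,1,0,0,0,255,0,0,1.5,0,0,0,255,0,0,1.5,0,0,0,255,0,0,1.5,0,0,0,255]' 25;python3 -c "
from rig import robot;print(robot.get_obs()['moment'])"
```

```text
position: [0.5723, 0.2006, 0.0919]
ft_force: [-2.2, -0.9, 4.2]
grip_force: 24.9
time: 12.58
position: [0.5726, 0.2008, 0.0905]
tool_rot: [-0.286, 0.958, 0.0, -0.0]
ft_force: [-3.4, -0.8, 4.2]
grip_width: 0.028
grip_force: 25.0
[-0.36181063  0.82659952  0.05674739]
```

Resting on the key at about 4 N, with a slight side load of -3.4 N in x. Ease about 1 mm in -x and turn anticlockwise under that pressure.

```bash
python3 -m crank '[0.8,0.5,0,0,0,-2,255,0.8,0.6,0,0,0,-4,255,0.8,0.7,0,0,0,-6,255,0.7,0.8,0,0,0,-8,255,0.7,0.9,0,0,0,-10,255]' 25;python3 -c "
from rig import robot;print(robot.get_obs()['moment'])"
```

```text
time: 13.0
position: [0.5714, 0.2013, 0.0904]
tool_rot: [-0.369, 0.929, 0.0, -0.001]
ft_force: [-3.8, -2.6, 4.2]
grip_width: 0.0278
grip_force: 25.0
[-0.39722354  0.9284845  -0.01338146]
```

```bash
python3 -m crank '[1,0.1,0,0,0,-2,255,1,0.2,0,0,0,-4,255,1,0.2,0,0,0,-6,255,1,0.3,0,0,0,-6,255,1,0.3,0,0,0,-6,255]' 25
python3 -m crank '[0,0,0,0,0,-1.5,255,0,0,0,0,0,-3,255,0,0.1,0,0,0,-4,255,0,0.1,0,0,0,-4,255,0,0.1,0,0,0,-4,255]' 25;python3 -c "
from rig import robot;print(robot.get_obs()['moment'])"
```

```text
time: 13.42
position: [0.5714, 0.2006, 0.0904]
tool_rot: [-0.416, 0.909, -0.0, 0.0]
ft_force: [-1.8, -3.1, 3.3]
grip_width: 0.0277
grip_force: 25.0
time: 13.83
position: [0.571, 0.2007, 0.0901]
tool_rot: [-0.448, 0.894, -0.0, 0.0]
ft_force: [-2.8, -3.7, -0.7]
grip_width: 0.0278
grip_force: 25.0
[-0.49387486  0.31082353 -0.01215197]
```

Fz fell from 4 N to 0 at notch angle 0.93, so the notch has found the key. Lower gently.

```bash
python3 -m crank '[0.8,0,0,0,0,-0.5,255,0.8,0,1,0,0,-1,255,0.8,0,2,0,0,-1,255,0.8,0,3,0,0,-1,255,0.8,0,3,0,0,-1,255]' 25;python3 -c "
from rig import robot;print(robot.get_obs()['moment'])"
```

```text
time: 14.25
position: [0.5708, 0.2005, 0.0873]
tool_rot: [-0.456, 0.89, -0.0, 0.0]
ft_force: [0.1, -0.4, -1.8]
grip_width: 0.0278
grip_force: 25.0
[-0.11650181  0.04955919 -0.03093238]
```

Side load is gone and it is below key level without resistance. Continue to the shoulder.

```bash
python3 -m crank '[0,0,1,0,0,0,255,0,0,2,0,0,0,255,0,0,3,0,0,0,255,0,0,4,0,0,0,255,0,0,4,0,0,0,255]' 25|grep -E "pos|ft"
python3 -m crank '[0,0,0.5,0,0,0,255,0,0,1,0,0,0,255,0,0,1.5,0,0,0,255,0,0,2,0,0,0,255,0,0,2,0,0,0,255]' 25
```

```text
position: [0.5704, 0.2004, 0.0832]
ft_force: [-0.2, 0.3, -1.3]
time: 15.08
position: [0.5705, 0.2003, 0.0818]
tool_rot: [-0.456, 0.89, 0.0, 0.0]
ft_force: [-1.7, -0.3, 2.2]
grip_width: 0.0278
grip_force: 25.0
```

Contact at z = 0.082, exactly the shoulder height. Press 2 mm into the spring to seat it, back off, and release.

```bash
python3 -m crank '[0,0,0.5,0,0,0,255,0,0,1,0,0,0,255,0,0,1.5,0,0,0,255,0,0,2,0,0,0,255,0,0,2,0,0,0,255]' 25|grep -E "pos|ft"
python3 -m crank '[0,0,-1,0,0,0,255,0,0,-1.8,0,0,0,255,0,0,-1.8,0,0,0,255,0,0,-1.8,0,0,0,200,0,0,-1.8,0,0,0,100]' 25|grep -E "pos|ft|wid"
python3 -m crank '[0,0,0,0,0,0,100,0,0,0,0,0,0,100,0,0,0,0,0,0,80,0,0,0,0,0,0,80,0,0,0,0,0,0,80]' 25|grep -E "pos|ft|wid"
```

```text
position: [0.5704, 0.2003, 0.0796]
ft_force: [-2.0, 0.7, 3.9]
position: [0.5706, 0.2002, 0.0811]
ft_force: [0.1, -0.4, 0.4]
grip_width: 0.0302
position: [0.5704, 0.2002, 0.0811]
ft_force: [0.3, 0.1, 0.3]
grip_width: 0.057
```

```bash
python3 -m crank '[0,0,-5,0,0,0,60,0,0,-20,0,0,0,60,0,0,-50,0,0,0,60,0,0,-85,0,0,0,60,0,0,-120,0,0,0,60]' 25|grep -E "ft"
python3 -m crank '[-30,0,0,0,0,0,60,-60,0,0,0,0,0,60,-60,0,0,0,0,0,60,-60,0,0,0,0,0,60,-60,0,0,0,0,0,60]' 25|grep -E "pos|ft"
python3 - <<'E'
from h import *;from rig import robot;import pickle
o=robot.get_obs();d={n:robot.camera(n) for n in("wrist","side","top")};pickle.dump((o,d),open("v6.pkl","wb"))
w=d["wrist"]["pixels"];s=cv2.resize(d["side"]["pixels"][100:200,190:310],(288,240))
t=cv2.resize(d["top"]["pixels"][90:290,50:290],(288,240))
im=np.zeros((490,800,3),np.uint8);im[:384,:512]=w;im[:240,512:]=s;im[245:485,512:]=t
cv2.imwrite("pics/w6.png",im[...,::-1])
c=d["wrist"];T=wristT(o,c);K=c["intrinsics"]
for z in(.074,.084):  # expected flange tops: seated / on key
    p=np.array([.5703,.2003,z]);print(z,proj(K,T,p).round(1),"r px",[np.round(np.linalg.norm(proj(K,T,p+q)-proj(K,T,p)),1) for q in ([.042,0,0],[0,.042,0])])
E
```

```text
ft_force: [1.3, 0.4, -0.1]
position: [0.6045, 0.2486, 0.2008]
ft_force: [-0.3, -0.2, 0.2]
0.074 [258.9 114.7] r px [np.float64(46.8), np.float64(46.9)]
0.084 [258.9 115. ] r px [np.float64(48.4), np.float64(48.5)]
```

View pics/w6.png

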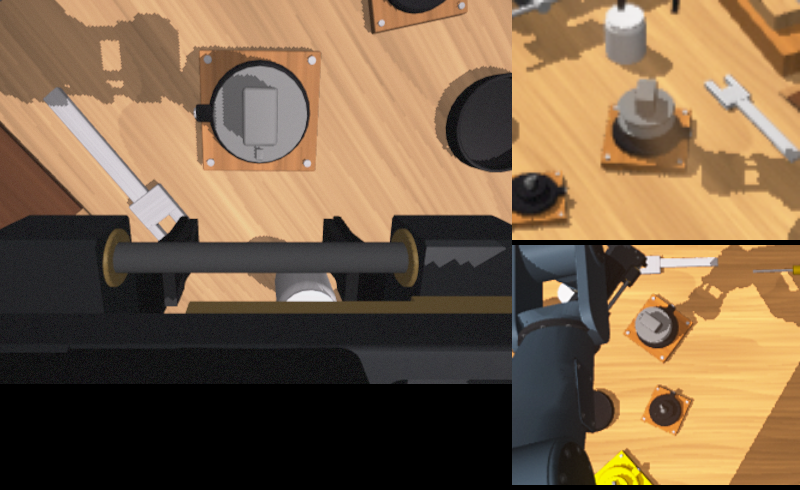

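The spool is centred on the large head at (260,112), level in the side view, with its pip at (258,155) on the key's side. The gripper is clear and the bystanders are undisturbed. The press-down stopped at exactly the shoulder height (0.082 − 0.036 = 0.046 m) and the spring gave from there.

```bash
python3 -c "
from rig import robot;print(robot.hand_in())"
```

```text
the job is handed in; nothing more can be done
None
```

I fitted the spool onto the large head with its notch on the key, pressed it down to the collar and released it. I then handed the job in at about 17 s, but no verdict came back. The readings put it fully home and level, and no wrist reading during the fit exceeded about 6 N.

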